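Run the jar caps out of the dispenser into the tray

TASK

Push the blue tray sideways under the cap dispenser's outlet until it is up against the steel stop, then press the red paddle of the lever right down, which lifts the green outlet lid, and keep it down until both yellow caps have slid into the tray. Then ease the lever back up slowly, over about three seconds, so that the lid closes without slamming, and leave it shut. Only push and press: do not lift the tray, do not touch the caps or the lid, and leave everything else where it is.

Things in the scene. Friction and masses are not known exactly. Their poses are not given: they have to be found in the camera images.
- cap_dispenser: fixed jar-cap dispenser: a 35-degree slide between steel cheeks, under a clear cover. Origin on the table below the slide's lower end; x points to its rear (up the slide), y to its left. Housing x -37 to 192, y -41 to 41 mm, 155 mm high in front, 300 at the rear. The slide ends at x 0, 105 mm up. The lever runs along the right side (y -58 to -113, x -178 to 100).
- catch_tray: loose blue open tray, 220 (its x) x 120 (its y) x 35 mm high, walls 3 mm, smooth floor 5 mm up, 0.35 kg. Origin: middle of its underside. Starts 60 to 100 mm left of its place (dispenser +y), up to 0.12 rad askew, its x right already. Home: right side (y -60) flat against the stop, i.e. origin at dispenser y +10 mm. 2 to 3 N slide it. Push at or in front of its middle, clear of the lid.
- tray_stop (a point): middle of the upright face, 15 mm above the table, of the fixed steel angle that stops the tray: the face lies at dispenser y -50, looks to dispenser +y, runs x -170 to +66 and is 30 mm high
- cap_front: loose yellow tin jar cap, 69 mm across, 14 mm high, 12 g, on the slide behind the outlet lid at the start. Origin: middle of its underside
- cap_rear: a second such cap, on the slide behind the first. Both slide out by themselves as the lid rises, within about a second
- press_lever (a joint): lever angle, rad: 0 up (rest), 0.26 fully pressed against its end stop. A spring returns it: it needs about 4.5 N at the paddle to start and 6 N fully pressed. Let go, it flies back and the lid slams
- paddle (a point): middle of the top face of the lever's red ribbed paddle (50 mm along x, 56 mm along y, 9 mm thick). At rest it is 178 mm above the table at dispenser x -140, y -85 mm; pressed, it swings about the lever's pivot in an arc down to 114 mm high and 12 mm nearer the front (x -152)
- lever_pivot (a point): fixed axis of the lever (parallel to the dispenser's y), at dispenser x +100, y -85, 100 mm high
- outlet_lid (a joint): angle of the green lid, rad: 0 shut (then it fills dispenser x -45 to 0, z 95 to 155 mm), 1.2 fully raised. Linked to the lever by a rod (lid angle = 4.6 x lever angle). A lid that closes faster than 2 rad/s slams; easing the paddle up at 20 to 40 mm/s is gentle
- spare_cap: bystander: a third yellow cap lying on the table, 69 mm across, 14 mm high; origin at its underside's middle
- tape_roll: bystander: brown packing tape roll, 110 mm across, 48 mm high; origin at its underside's middle
- stamp: bystander: wooden date stamp, 26x48x92 mm; origin at its underside's middle
- marker: bystander: marker pen lying down, 135 mm long; origin at its underside's middle
- jar_dark: bystander: jar with a yellow lid, 70 mm across, 99 mm high; origin at its underside's middle
- jar_pale: bystander: jar with pale contents and a silvery lid, 69 mm across, 99 mm high; origin at its underside's middle

How it is judged (in metres and radians):
On the way, in this order (a step that is already met when the one before it is completed fails the run):
1. the tray stands against the stop under the outlet while the lid is still shut (y of catch_tray in the frame of cap_dispenser below 0.022 m and x of catch_tray in the frame of cap_dispenser between -0.12 and -0.06 m and angle between the x axis of catch_tray and the x axis of cap_dispenser, either way round below 0.12 rad and value of joint outlet_lid below 0.06 rad), for 0.1 s.
2. both caps lie in the tray while the lever is held right down and the lid raised (x of cap_front in the frame of catch_tray between -0.105 and 0.105 m and y of cap_front in the frame of catch_tray between -0.055 and 0.055 m and z of each of cap_front, cap_rear in the frame of catch_tray below 0.045 m and x of cap_rear in the frame of catch_tray between -0.105 and 0.105 m and y of cap_rear in the frame of catch_tray between -0.055 and 0.055 m and value of joint press_lever above 0.22 rad), for 0.2 s.
3. the lid is shut again (value of joint outlet_lid below 0.06 rad), for 0.2 s.
At the end, for the whole second after the job is handed in: both caps lie at rest inside the tray, the tray is within 12 mm of the stop (and within 0.12 rad of square to the machine), the lid is shut to within 0.06 rad (all of step 1 and x of cap_front in the frame of catch_tray between -0.105 and 0.105 m and y of cap_front in the frame of catch_tray between -0.055 and 0.055 m and z of each of cap_front, cap_rear in the frame of catch_tray below 0.045 m and x of cap_rear in the frame of catch_tray between -0.105 and 0.105 m and y of cap_rear in the frame of catch_tray between -0.055 and 0.055 m and linear speed of catch_tray below 0.02 m/s and linear speed of each of cap_front, cap_rear below 0.03 m/s); the robot touches nothing.
It fails at once if the lid slammed (closed faster than 2 rad/s) (velocity of joint outlet_lid below -2 rad/s).
It fails at once if the robot touched the lid itself (contact force between any of the fingers, the arm and outlet_lid above 1 N).
It fails at once if the robot touched a cap (contact force between any of the fingers, the arm and cap_front above 0.5 N or contact force between any of the fingers, the arm and cap_rear above 0.5 N).
It fails at once if the tray was lifted or tipped (height (world z) of catch_tray above 0.012 m or angle between catch_tray's own z axis and vertical above 0.15 rad).
It fails at once if one of the things standing round the work was moved by more than 20 mm (distance of any of spare_cap, tape_roll, stamp, marker, jar_dark, jar_pale from where it was at the start of the episode above 0.02 m).
It also fails if it takes over 54 s, if anything falls off the work surface, if the arm or the gripper's body presses on something with over 40 N, if the wrist force passes 120 N, or if a joint passes its speed limit or range.

ROBOT

A 7-joint arm with a two-finger parallel gripper is mounted at the origin on a cart in front of the work surface, level with it; the furniture and walls round the work are solid. World frame = base frame: x ahead of the robot, y to its left, z up, the work surface at z = 0. Lengths are in mm, angles in rad, forces in N, time in s.
With the tool pointing down it reaches from about 400 to 875 mm from the base axis. Payload 4.4 kg.
Tool frame: the origin (TCP) lies on the centre line of the jaws, within the pads' length; the fingertips stand 25 mm ahead of it and the grasp point (between the pads) lies 6 mm ahead of it (ctrl.finger_overhang is the distance from the TCP to the fingertips, in mm); z points along the fingers, y is the line along which they close (so a half turn about z gives the same grasp; the last joint's range is limited). The gripper opens to 85 mm and grips with 20 to 120 N. Pads are 22 mm wide; open, the fingers measure 114 mm over their backs; the gripper's body (76 mm by 85 mm) begins 54 mm behind the grasp point. The pads swing forward as they close: fully open they stand 13 mm farther back than shut.
Start: joints at [1.23, 0.628, 0.038, 1.517, -0.027, 0.996, -0.02], TCP at [176.407, -625.618, 256.313] pointing down, gripper open.
Joint ranges: [-3.06, 3.06], [-0.37, 2.12], [-1.25, 1.32], [0.18, 2.47], [-1.1, 4.24], [0.23, 1.98], [-2.94, 2.94]. Speed limits (rad/s): [2.57, 2.57, 3.14, 3.14, 3.14, 3.14, 3.14].

INTERFACE

Orientations are given as [roll, pitch, yaw] about the fixed x, y, z axes, in that order (R = Rz(yaw) Ry(pitch) Rx(roll)).
In Python, from cell import ctrl gives the robot as it stands. The module is installed in compiled form; this text tells all that it offers.
- The arm moves only by the tool play_rows, never from a script. Its argument "targets" is a list of rows, each a list of 5 numbers: the closure, from 0 (fully open) to 1 (shut), then the shift along the tool's x, y, z in cm, then the turn about the tool's z in degrees. In form: [[gripper, dx, dy, dz, spin], ...]. A call has 1 to 10 rows; each row is the pose to reach, as a shift and turn from the pose commanded when the call began, along the tool's axes at that moment; what a row does not reach only later rows make up. A row lasts 1/10 s, in which the tool goes at most 50 mm and 8.59 degrees, less where a joint would pass 70% of its speed; a pose out of reach is approached as far as the arm can. A call with a gripper value outside its range is refused whole. The fingers move at their own pace and stop on an object; the grip force is fixed at half the most. Time passes only in rows, so rows that repeat a pose let the fingers close. It gives the time, the measured TCP pose, the force, the opening and the grip force at its end, in the units of the state.
- ctrl.read_state(): the state, without advancing time (a new reading comes with each control period).
- ctrl.get_image(name): name is "scene" or "top"; returns (picture, depth): 400x640x3 uint8, red, green, blue; 400x640 float32, mm along the optical axis (not along the pixel's ray), 0 where there is no reading.
- ctrl.calibration(name): a dict with "vfov" (degrees; the focal length in pixels is half the picture's height over the tangent of half this angle, whatever the lens; pixels are square), "cx", "cy" (the principal point, pixels), "k1" (the pictures are not rectified: a ray, as slopes to the right and down, at radius r is drawn at 1 + k1 r^2 times it, then the intrinsics apply), "extrinsics" (4x4, takes a point from camera to world coordinates). Camera axes: x right, y down, z forward; pixel columns grow to the right and rows downward; lengths in mm; the calibration is good to about 2 mm. A picture is of the moment at which its call begins. calibration takes no time and is no camera call.
- ctrl.finish_job(): hands the job in; it is judged then, once.
Trained networks look in the newest picture that a camera, given by its name, has taken for a name from the list of things; names that differ only in an ending like _2 or _b are one class to them, and where a whole thing is asked for, a point or a joint stands for the part that bears it (a point fixed in the world has none). Each returns a list of dicts, best first, with "confidence" (0 to 1); they miss things now and then, are a little off and sometimes report something else, mostly with a low value. They report only what shows in the picture. A call takes as long as a camera call.
- ctrl.search_frame(camera, name): "bbox" ([left, top, right, bottom] in pixels, round what is visible of it).
- ctrl.trace(camera, name): "pixels" (400x640 bool, what is visible of it) and "bbox" ([left, top, right, bottom] in pixels, round what is visible of it).
The state is a dict: "clock": time; "qpos": joint angles; "qd": joint speeds; "tau": joint torques, N m; "eef_pos": TCP position; "tool_rot": TCP orientation; "force": force on the tool from outside, world axes, zero at the start; "torque": the same for the moment, N m; "width": finger opening in mm; "gripper_force": force on a finger pad.
Only numpy, scipy, OpenCV 4.12 (cv2) and the standard library are available. Lean on these libraries where they do the work, as an engineer would, in place of code of your own. Each camera call takes 0.05 s, during which the arm holds its last target. There are 200 camera calls.

## Working session

There is one attempt and no reset: what is moved stays moved. The work goes in short steps, Python scripts to look and compute and a tool call to move; the robot and the scene stay as the last step left them, time stands still between calls to the robot, and variables do not carry over. Pictures are saved under pics/ and viewed, at most 10 in all, crops included, and the job is handed in when it is done.

Besides the shell and the picture viewer there is one more tool, called after "Emit:" by a JSON object that holds its "fn" and its "kwargs", one argument or row to a line. play_rows: Moves the arm, as the interface text tells. Its arguments: {"type":"object","properties":{"targets":{"type":"array"}},"required":["targets"]}

```bash
mkdir -p pics
cat > h.py <<'E'
import numpy as np, cv2
from cell import ctrl
def K(n):
    c=ctrl.calibration(n); f=200/np.tan(np.radians(c["vfov"]/2)); return c,f
def px2w(n,u,v,d):
    c,f=K(n); u=np.asarray(u,float);v=np.asarray(v,float)
    x=(u-c["cx"])/f; y=(v-c["cy"])/f; a,b=x.copy(),y.copy()
    for _ in range(10):
        s=1+c["k1"]*(a*a+b*b); a,b=x/s,y/s
    P=np.stack([a*d,b*d,d*np.ones_like(a),np.ones_like(a)],-1)
    return (P@np.array(c["extrinsics"]).T)[...,:3]
def cloud(n,mask,dep):
    v,u=np.nonzero(mask&(dep>0)); return px2w(n,u,v,dep[v,u])
E
python3 - <<'E'
from h import *
s=ctrl.read_state(); print(s["clock"],s["eef_pos"],s["tool_rot"],s["force"],s["width"])
for n in("scene","top"):
    im,d=ctrl.get_image(n); cv2.imwrite(f"pics/{n}0.png",im[...,::-1]); np.save(f"pics/{n}0.npy",d)
    print(n,np.round(ctrl.calibration(n)["extrinsics"],2).tolist())
    for o in("cap_dispenser","catch_tray","paddle","outlet_lid","spare_cap","tape_roll","stamp","marker","jar_dark","jar_pale"):
        for r in ctrl.trace(n,o)[:1]:
            P=cloud(n,r["pixels"],d)
            print(o,round(r["confidence"],2),np.round(r["bbox"]),"med",np.round(np.median(P,0)),"lo",np.round(np.percentile(P,2,0)),"hi",np.round(np.percentile(P,98,0))) if len(P) else print(o,"nodepth",r["bbox"])
E
```

```text
0.0 [ 176.22373997 -625.04980769  255.39400517] [-3.13969356e+00  4.19681318e-05  2.74765106e-01] [-0.05798606  0.29927754  0.4875621 ] 85.15554136143251
scene [[-0.79, -0.46, 0.41, -39.05], [-0.61, 0.59, -0.52, 848.32], [-0.0, -0.66, -0.75, 1224.55], [0.0, 0.0, 0.0, 1.0]]
catch_tray 0.87 [296. 191. 368. 247.] med [562.  61.   8.] lo [449.   5.  -0.] hi [669. 132.  37.]
paddle 0.57 [342. 160. 381. 177.] med [ 543. -103.  174.] lo [ 503. -284.   -3.] hi [692. -80. 183.]
outlet_lid 0.39 [320. 160. 341. 193.] med [629. -20. 148.] lo [ 621. -144.    1.] hi [709.  25. 161.]
spare_cap 0.92 [309. 297. 329. 319.] med [398. 358.   3.] lo [365. 329.  -3.] hi [428. 392.  16.]
tape_roll 0.9 [267. 268. 300. 305.] med [515. 380.  44.] lo [464. 329.   2.] hi [569. 429.  52.]
stamp 0.74 [250. 351. 268. 376.] med [399. 604.  35.] lo [391. 579.   4.] hi [417. 623.  96.]
marker 0.7 [285. 327. 313. 364.] med [344. 498.  15.] lo [293. 475.   8.] hi [411. 518.  21.]
jar_dark 0.59 [378. 119. 396. 149.] med [ 641. -413.   72.] lo [ 617. -461.    3.] hi [ 678. -397.  104.]
top [[0.03, -0.98, 0.17, 256.43], [
[... 376 characters left out ...]
86.]
outlet_lid 0.36 [331. 184. 341. 186.] med [627.   7. 147.] lo [624. -30. 141.] hi [627.   7. 154.]
spare_cap 0.44 [247. 228. 262. 243.] med [394. 362.   1.] lo [366. 335.  -6.] hi [425. 390.  12.]
tape_roll 0.62 [241. 195. 268. 224.] med [522. 365.  44.] lo [463. 318.  -4.] hi [572. 419.  55.]
stamp 0.43 [196. 230. 212. 234.] med [398. 593.  35.] lo [389. 574.  18.] hi [413. 612.  98.]
marker 0.68 [223. 229. 232. 260.] med [347. 493.  12.] lo [290. 470.   4.] hi [407. 515.  22.]
jar_dark 0.66 [419. 175. 438. 196.] med [ 645. -427.   96.] lo [ 620. -463.   21.] hi [ 677. -401.  105.]
jar_pale 0.69 [427. 214. 445. 231.] med [ 472. -456.   94.] lo [ 441. -511.   -3.] hi [ 519. -428.  105.]
```

Run:
```python
from h import *
a=cv2.imread("pics/top0.png")[100:260,270:470]; b=cv2.imread("pics/scene0.png")[90:270,270:430]
cv2.imwrite("pics/c1.png",np.hstack([cv2.resize(a,None,fx=2.2,fy=2.2,interpolation=2),cv2.resize(cv2.resize(b,None,fx=2.1,fy=2.1,interpolation=2),(330,352))]))
for n in("top","scene"):
    d=np.load(f"pics/{n}0.npy")
    for o in("catch_tray","paddle","cap_dispenser"):
        for r in ctrl.trace(n,o)[:1]:
            P=cloud(n,r["pixels"],d)
            if o=="paddle": P=P[(P[:,2]>165)&(P[:,2]<190)]
            if o=="cap_dispenser": P=P[P[:,2]>150]; P=P[P[:,1]>-85]
            if o=="catch_tray": P=P[P[:,2]<50]
            print(n,o,len(P),cv2.minAreaRect(P[:,:2].astype(np.float32)))
```

```text
top catch_tray 1244 ((559.4747924804688, 64.6090087890625), (225.462646484375, 131.25094604492188), 4.66663122177124)
top paddle 146 ((529.3197021484375, -118.69468688964844), (52.732208251953125, 56.98781967163086), 89.83052825927734)
top cap_dispenser 1183 ((737.9849853515625, -21.391712188720703), (228.73377990722656, 99.3776626586914), 6.053716659545898)
scene catch_tray 1967 ((569.2664794921875, 53.01970672607422), (241.8555908203125, 158.81491088867188), 4.284143924713135)
scene paddle 158 ((534.7971801757812, -113.47555541992188), (70.36310577392578, 59.48843765258789), 3.155663251876831)
```

View pics/c1.png

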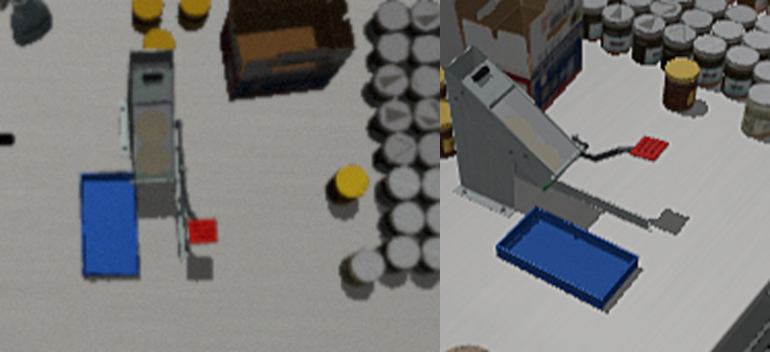

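Run:
```python
from h import *
for n in("top","scene"):
    d=np.load(f"pics/{n}0.npy"); P=cloud(n,np.ones(d.shape,bool),d)
    Q=P[(P[:,0]>650)&(P[:,0]<820)&(abs(P[:,1]+25)<25)&(P[:,2]>115)&(P[:,2]<290)]
    for _ in range(6):
        c,*_x=np.linalg.lstsq(np.c_[Q[:,:2],np.ones(len(Q))],Q[:,2],rcond=None); r=Q[:,2]-np.c_[Q[:,:2],np.ones(len(Q))]@c
        Q=Q[abs(r)<max(2.0*r.std(),3)]
    print(n,len(Q),"slope",np.degrees(np.arctan(np.hypot(*c[:2]))),"yaw",np.arctan2(c[1],c[0]),r.std())
    H=P[(P[:,0]>640)&(P[:,0]<860)&(P[:,2]>130)&(P[:,1]>-75)&(P[:,1]<80)]
    for x in range(640,860,40):
        B=H[abs(H[:,0]-x-20)<20]; 
        if len(B)>5: print(x+20,np.round(np.percentile(B[:,1],[1,4,96,99])),np.round(B[:,2].max()))
    for x in range(480,620,40):  # stop's top edge at z~30
        B=P[(abs(P[:,0]-x-20)<20)&(P[:,2]>18)&(P[:,2]<45)&(P[:,1]>-120)&(P[:,1]<-40)]
        if len(B): print("stop",x+20,np.round(B.mean(0)),len(B))
```

```text
top 452 slope 35.24666239424201 yaw 0.11663323941096607 3.5521337719156056
660 [-62. -61.  17.  19.] 194.0
700 [-59. -58.  23.  24.] 217.0
740 [-56. -53.  25.  27.] 255.0
780 [-49. -47.  30.  31.] 283.0
820 [-47. -46.  34.  35.] 299.0
860 [-44. -43.  29.  33.] 300.0
stop 500 [505. -86.  29.] 2
stop 540 [540. -83.  30.] 9
stop 580 [584. -79.  28.] 6
stop 620 [616. -77.  31.] 7
scene 562 slope 35.18082366863635 yaw 0.10588807056167507 2.76614613995303
660 [-73. -60.  23.  24.] 195.0
700 [-59. -54.  27.  29.] 220.0
740 [-55. -52.  30.  32.] 252.0
780 [-51. -46.  34.  36.] 284.0
820 [-47. -44.  38.  40.] 302.0
860 [-46. -44.  36.  37.] 301.0
stop 500 [507. -84.  25.] 21
stop 540 [540. -82.  25.] 23
stop 580 [580. -78.  26.] 27
stop 620 [622. -73.  27.] 23
```

Emit:
{"fn": "play_rows", "kwargs": {
  "targets": [
    [1,0,0,-2,4],
    [1,0,0,-4,10],
    [1,0,0,-6,15.7],
    [1,0,0,-6,15.7]
  ]
}}

```text
clock: 1.8
eef_pos: [176.9, -627.2, 319.3]
tool_rot: [3.136, -0.002, -0.0]
force: [0.1, -1.0, 0.1]
width: 28.4
gripper_force: 0.0
```

Emit:
{"fn": "play_rows", "kwargs": {
  "targets": [
    [1,2,-3.6,0,0],
    [1,4.4,-8,0,0],
    [1,6.9,-12.3,0,0],
    [1,9.4,-16.7,0,0],
    [1,11.9,-21.1,0,0],
    [1,14.3,-25.5,0,-1],
    [1,16.8,-29.8,0,-2],
    [1,19.3,-34.2,0,-3],
    [1,21.3,-38,0,-5],
    [1,22.3,-39.7,0,-5.7]
  ]
}}

```text
clock: 2.8
eef_pos: [400.6, -223.7, 315.8]
tool_rot: [-3.139, -0.0, 0.11]
force: [0.0, -0.4, 0.2]
width: -0.0
gripper_force: 0.0
```

Emit:
{"fn": "play_rows", "kwargs": {
  "targets": [
    [1,1.5,-3,0,0],
    [1,3.5,-7.4,0,0],
    [1,5.5,-11.8,0,0],
    [1,7.5,-16.2,0,0],
    [1,9.5,-20.6,0,0],
    [1,11.5,-25,2,0],
    [1,13.5,-29.4,4,0],
    [1,15.5,-33.5,7,0],
    [1,17,-36.4,11,0],
    [1,17.7,-38,15,0]
  ]
}}

```text
clock: 3.8
eef_pos: [537.8, 169.4, 168.5]
tool_rot: [-3.139, -0.003, 0.105]
force: [1.2, -0.0, 0.1]
width: -0.3
gripper_force: 0.0
```

Emit:
{"fn": "play_rows", "kwargs": {
  "targets": [
    [1,0,0,4,0],
    [1,0,0,8,0],
    [1,0,0,11,0],
    [1,0,0,12.5,0],
    [1,0,0,13,0],
    [1,0,0,13,0],
    [1,0,0,13,0]
  ]
}}

```text
clock: 4.5
eef_pos: [537.7, 166.1, 40.8]
tool_rot: [-3.141, -0.002, 0.1]
force: [0.0, 0.0, 0.4]
width: -0.4
gripper_force: 0.0
```

Emit:
{"fn": "play_rows", "kwargs": {
  "targets": [
    [1,0,0.8,0,0],
    [1,0,1.6,0,0],
    [1,0,2.3,0,0],
    [1,0,2.9,0,0],
    [1,0,3.4,0,0],
    [1,0,4.0,0,0],
    [1,0,4.6,0,0],
    [1,0,5.2,0,0],
    [1,0,5.8,0,0],
    [1,0,6.4,0,0]
  ]
}}

```text
clock: 5.5
eef_pos: [543.1, 101.7, 39.5]
tool_rot: [-3.142, -0.0, 0.1]
force: [0.5, 3.3, 1.1]
width: -0.3
gripper_force: 1.3
```

Emit:
{"fn": "play_rows", "kwargs": {
  "targets": [
    [1,0,0.6,0,0],
    [1,0,1.2,0,0],
    [1,0,1.8,0,0],
    [1,0,2.3,0,0],
    [1,0,2.8,0,0],
    [1,0,3.2,0,0],
    [1,0,3.6,0,0],
    [1,0,3.9,0,0]
  ]
}}

```text
clock: 6.3
eef_pos: [547.0, 62.9, 39.5]
tool_rot: [3.141, 0.0, 0.1]
force: [-1.1, 1.7, 0.8]
width: -0.0
gripper_force: 1.2
```

Emit:
{"fn": "play_rows", "kwargs": {
  "targets": [
    [1,0,0.3,0,0],
    [1,0,0.6,0,0],
    [1,0,0.8,0,0],
    [1,0,1.0,0,0]
  ]
}}

```text
clock: 6.7
eef_pos: [549.4, 55.3, 39.7]
tool_rot: [-3.139, -0.003, 0.102]
force: [2.1, 7.7, -0.1]
width: -0.2
gripper_force: 3.6
```

Run:
```python
from h import *
im,d=ctrl.get_image("top"); r=ctrl.trace("top","catch_tray")[0]; P=cloud("top",r["pixels"],d); P=P[P[:,2]<50]
print(cv2.minAreaRect(P[:,:2].astype(np.float32))); s=ctrl.read_state(); print(s["force"],s["eef_pos"])
a=cv2.resize(im[140:240,290:390,::-1],None,fx=4,fy=4,interpolation=2)
im,d=ctrl.get_image("scene");cv2.imwrite("pics/c2.png",np.hstack([a,cv2.resize(im[140:260,280:400,::-1],(400,400),interpolation=2)]))
```

```text
((624.5182495117188, -39.422752380371094), (62.306114196777344, 64.22883605957031), 2.627239942550659)
[ 2.23338274  6.16134866 -0.8068073 ] [549.65373171  55.19648813  39.739624  ]
```

View pics/c2.png

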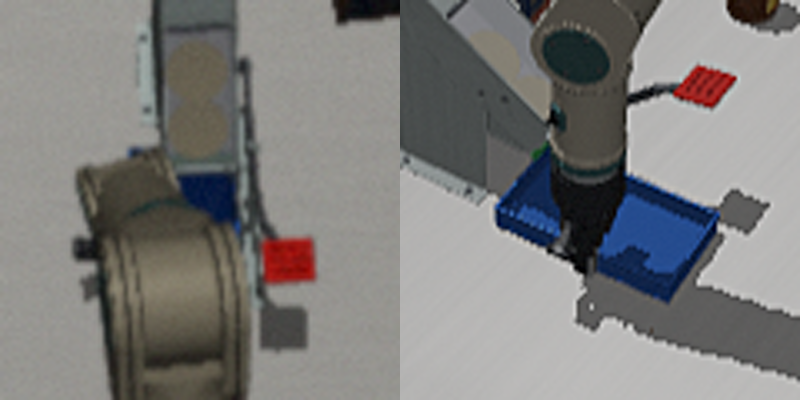

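The picture shows the tray's right wall by the stop (left panel, about (238,220)), with the fingers outside its left wall. I'll nudge it a little further to confirm contact, then back off.

Emit:
{"fn": "play_rows", "kwargs": {
  "targets": [
    [1,0,0.2,0,0],
    [1,0,0.4,0,0],
    [1,0,0.5,0,0],
    [1,0,0.5,0,0]
  ]
}}

```text
clock: 7.25
eef_pos: [551.9, 53.1, 40.2]
tool_rot: [-3.136, -0.008, 0.104]
force: [4.2, 9.3, -1.1]
width: -0.3
gripper_force: 5.0
```

Emit:
{"fn": "play_rows", "kwargs": {
  "targets": [
    [1,0,-0.5,0,0],
    [1,0,-1.5,0,0],
    [1,0,-3.0,0,0],
    [1,0,-4.5,0,0],
    [1,0,-5,-3,0],
    [1,0,-5,-7.5,0],
    [1,0,-5,-12.5,0],
    [1,0,-5,-17,0],
    [1,0,-5,-20,0],
    [1,0,-5,-21,0]
  ]
}}

```text
clock: 8.25
eef_pos: [544.7, 99.7, 253.1]
tool_rot: [-3.141, -0.006, 0.101]
force: [0.9, 0.4, -0.9]
width: -0.3
gripper_force: 0.0
```

Run:
```python
from h import *
s=ctrl.read_state(); print(s["eef_pos"],s["tool_rot"])
u=np.array([.995,.0998]);v=np.array([-.0998,.995]);O=np.array([658,-20.5])
for n in("top","scene"):
    im,d=ctrl.get_image(n)
    for o in("catch_tray","paddle"):
        for r in ctrl.trace(n,o)[:1]:
            P=cloud(n,r["pixels"],d); P=P[P[:,2]<50] if o=="catch_tray" else P[(P[:,2]>165)&(P[:,2]<192)]
            q=P[:,:2]-O; print(n,o,np.round(np.percentile(q@u,[1,50,99])),np.round(np.percentile(q@v,[1,50,99])),P[:,2].mean(),cv2.minAreaRect(P[:,:2].astype(np.float32)))
```

```text
[544.74111062  99.72523544 253.12981914] [-3.14078996 -0.00606015  0.10131717]
top catch_tray [-195.  -77.   27.] [-48.  -8.  60.] 7.573813867525674 ((579.3692626953125, -38.39276123046875), (241.38209533691406, 103.37812805175781), 17.661542892456055)
top paddle [-167. -139.  -98.] [-110.  -82.  -58.] 177.7473372352714 ((536.1500854492188, -116.99848175048828), (55.97726821899414, 71.73963928222656), 89.80249786376953)
scene catch_tray [-193.  -88.   26.] [-48.   8.  75.] 11.979920753885237 ((574.17236328125, -15.018768310546875), (222.78671264648438, 127.51717376708984), 5.7236104011535645)
scene paddle [-166. -141.  -98.] [-108.  -76.  -55.] 177.54328410171425 ((536.4038696289062, -115.37202453613281), (73.89546966552734, 54.50465393066406), 7.973544120788574)
```

Emit:
{"fn": "play_rows", "kwargs": {
  "targets": [
    [1,-0.5,2,0,0],
    [1,-1,6,0,0],
    [1,-2,10.5,0,0],
    [1,-3,15,0,0],
    [1,-3.6,18.8,0,0],
    [1,-4,21,0,0],
    [1,-4.1,21.6,1.5,0],
    [1,-4.1,21.6,3,0],
    [1,-4.1,21.6,4,0],
    [1,-4.1,21.6,4,0]
  ]
}}

```text
clock: 9.55
eef_pos: [522.8, -120.3, 207.2]
tool_rot: [-3.14, 0.005, 0.101]
force: [-0.0, 0.2, -0.1]
width: -0.0
gripper_force: 0.0
```

Emit:
{"fn": "play_rows", "kwargs": {
  "targets": [
    [1,0,0,0.4,0],
    [1,-0.1,0,0.8,0],
    [1,-0.2,0,1.3,0],
    [1,-0.4,0,1.8,0],
    [1,-0.5,0,2.3,0],
    [1,-0.7,0,2.9,0],
    [1,-0.8,0,3.5,0],
    [1,-0.9,0,4.1,0],
    [1,-1.0,0,4.7,0],
    [1,-1.0,0,5.2,0]
  ]
}}

```text
clock: 10.55
eef_pos: [514.0, -121.8, 157.0]
tool_rot: [-3.141, 0.001, 0.1]
force: [-0.2, 1.8, 4.0]
width: 0.0
gripper_force: 2.1
```

Emit:
{"fn": "play_rows", "kwargs": {
  "targets": [
    [1,0,0,0.5,0],
    [1,-0.1,0,0.9,0],
    [1,-0.1,0,1.3,0],
    [1,-0.1,0,1.6,0],
    [1,-0.1,0,1.8,0],
    [1,-0.1,0,1.8,0]
  ]
}}

```text
clock: 11.15
eef_pos: [512.4, -121.9, 139.2]
tool_rot: [-3.141, 0.002, 0.1]
force: [-2.9, 0.8, 5.4]
width: 0.2
gripper_force: 2.8
```

Emit:
{"fn": "play_rows", "kwargs": {
  "targets": [
    [1,0,0,0.3,0],
    [1,0,0,0.5,0],
    [1,0,0,0.5,0],
    [1,0,0,0.5,0],
    [1,0,0,0.5,0],
    [1,0,0,0.5,0],
    [1,0,0,0.5,0],
    [1,0,0,0.5,0],
    [1,0,0,0.5,0],
    [1,0,0,0.5,0]
  ]
}}

```text
clock: 12.15
eef_pos: [512.4, -122.0, 137.2]
tool_rot: [3.141, 0.001, 0.1]
force: [-9.4, 4.1, 30.7]
width: -0.2
gripper_force: 16.2
```

Run:
```python
from h import *
a,_=ctrl.get_image("top"); b,_=ctrl.get_image("scene"); print(ctrl.read_state()["force"])
cv2.imwrite("pics/c3.png",np.hstack([cv2.resize(x[...,::-1],(400,400),interpolation=2) for x in(a[130:230,295:395],b[140:260,280:400])]))
```

```text
[-10.01035855   3.50154541  31.0416407 ]
```

View pics/c3.png

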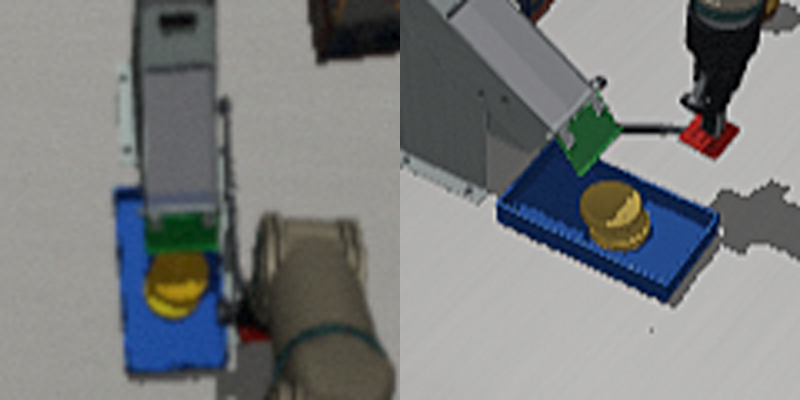

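Both caps lie in the tray, one on top of the other (right panel, about (615,215)), the lid is raised and the lever is on its end stop. Next I'll ease the lever up.

Emit:
{"fn": "play_rows", "kwargs": {
  "targets": [
    [1,0,0,-0.2,0],
    [1,0,0,-0.4,0],
    [1,0,0,-0.6,0],
    [1,0,0,-0.8,0],
    [1,0,0,-1.0,0],
    [1,0,0,-1.25,0],
    [1,0.1,0,-1.5,0],
    [1,0.1,0,-1.75,0],
    [1,0.1,0,-2.0,0],
    [1,0.2,0,-2.25,0]
  ]
}}

```text
clock: 13.25
eef_pos: [515.2, -122.1, 157.2]
tool_rot: [3.141, 0.0, 0.1]
force: [-3.3, 0.2, 3.9]
width: 0.2
gripper_force: 2.2
```

Emit:
{"fn": "play_rows", "kwargs": {
  "targets": [
    [1,0,0,-0.25,0],
    [1,0,0,-0.5,0],
    [1,0.1,0,-0.75,0],
    [1,0.1,0,-1.0,0],
    [1,0.2,0,-1.25,0],
    [1,0.2,0,-1.5,0],
    [1,0.3,0,-1.75,0],
    [1,0.3,0,-2.0,0],
    [1,0.4,0,-2.25,0],
    [1,0.5,0,-2.5,0]
  ]
}}

```text
clock: 14.25
eef_pos: [520.3, -121.4, 182.2]
tool_rot: [3.141, 0.0, 0.1]
force: [-1.9, -1.2, 3.0]
width: 0.1
gripper_force: 1.6
```

Emit:
{"fn": "play_rows", "kwargs": {
  "targets": [
    [1,0,0,-0.25,0],
    [1,0.1,0,-0.5,0],
    [1,0.2,0,-0.75,0],
    [1,0.3,0,-1.0,0],
    [1,0.3,0,-1.25,0],
    [1,0.4,0,-1.5,0],
    [1,0.4,0,-1.7,0],
    [1,0.5,0,-1.9,0],
    [1,0.5,0,-2.1,0],
    [1,0.5,0,-2.3,0]
  ]
}}

```text
clock: 15.25
eef_pos: [525.4, -120.4, 205.1]
tool_rot: [-3.141, -0.0, 0.1]
force: [-0.4, 0.5, 0.2]
width: 0.0
gripper_force: 0.0
```

Emit:
{"fn": "play_rows", "kwargs": {
  "targets": [
    [1,0,0,-0.2,0],
    [1,0,0,-0.4,0],
    [1,0,0,-0.6,0],
    [1,0,0,-0.8,0],
    [1,0,0,-1.5,0],
    [1,0,0,-3,0],
    [1,0,0,-5,0],
    [1,0,0,-7,0],
    [1,0,0,-8,0],
    [1,0,0,-8,0]
  ]
}}

```text
clock: 16.25
eef_pos: [526.1, -120.9, 286.5]
tool_rot: [3.141, -0.003, 0.1]
force: [-0.2, -0.5, -0.2]
width: 0.1
gripper_force: 0.0
```

Run:
```python
from h import *
a,_=ctrl.get_image("top"); b,_=ctrl.get_image("scene"); s=ctrl.read_state(); print(s["clock"],s["force"],s["eef_pos"])
cv2.imwrite("pics/c4.png",np.hstack([cv2.resize(x[...,::-1],(400,400),interpolation=2) for x in(a[130:230,295:395],b[140:260,280:400])]))
```

```text
16.35 [ 0.28046415 -0.38798998  1.28958515] [ 524.91028435 -120.7340493   284.61078348]
```

View pics/c4.png

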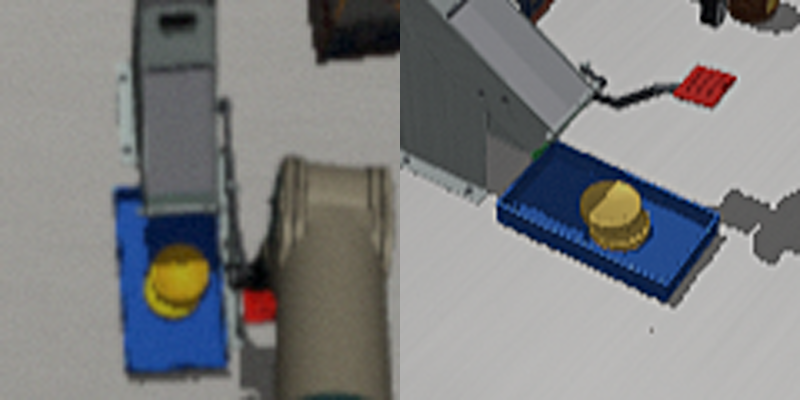

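The lid is shut, the lever is up, both caps lie in the tray against the stop, and the arm is clear.

```bash
python3 -c "
from cell import ctrl
print(ctrl.finish_job())"
```

```text
the job is handed in; nothing more can be done
None
```

I handed the job in at about 16 s: the last pictures show both caps at rest in the tray against the stop, the lid eased shut and the arm clear. The hand-in gave no verdict.

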